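Close the open pot with the next lid from the spring dispenser

TASK

One of the small blue pots on the counter is still open. Take the top red lid from the spring-loaded lid dispenser, so that the next lid rises into its place and stays there, and close the open pot with it: the lid set down, not dropped, lying flat on the rim with its collar inside. Leave the pot standing where it is.

Things in the scene. Friction and masses are not known exactly. Their poses are not given: they have to be found in the camera images.
- lid_top: Top one of 3 stacked lids, 90 g: red disc 76 mm across, 6 thick; upright round black knob on top, 18 across, 24 tall; below, a hollow collar 46 mm outside, 32 inside, 28 deep, over the next lid's knob (7 mm clear all round: lift over 30 mm before moving sideways). Not held down. Origin: centre of the disc's underside (disc top +6 mm, knob top +30, collar's edge -28); z up. Pinch the knob from above.
- lid_next: The lid below it in the stack, alike, same origin and axes. At the start its origin is 34 mm below the top lid's; once the top lid is off, the spring lifts it about 34 mm, to where the top lid was, within a second. It must stay in the dispenser.
- dispenser: Fixed steel lid dispenser: base 130 x 130 mm, 12 thick; four upright 8 mm posts round the stack, 44.5 mm from the centre towards the base's corners, tops 144 mm up. Inside, a plate on a soft spring (26 N/m) carries the stack; pushed, it sinks about 8 mm, then stands firm. The top lid's origin is 138 to 155 mm up. Origin: centre of the base's underside, on the counter; z up, x and y along its edges.
- pot: The only open one of 3 alike blue ceramic pots, loose, empty, upright: 70 mm tall, 68 across outside, 60 inside at the mouth, 58 at the bottom, floor 6 thick, about 450 g. Origin: centre of its underside; z up. A seated lid's origin lies 70 mm above it. The other two pots wear red lids like those in the dispenser (knob tops 100 mm above the counter).
There are look-alikes about, which are no part of the job. What is shaped like the lid_top but pink is not meant.

How it is judged:
By the outcome, as a careful person would: the job done as asked, in the order asked, and still so for the second after the job is handed in, with the robot touching nothing.
It also fails if it takes over 32 s, if anything falls off the work surface, if the arm or the gripper's body presses on something with over 40 N, if the wrist force passes 120 N, or if a joint passes its speed limit or range.

ROBOT

A 6-joint arm with a two-finger parallel gripper is mounted at the origin on the work surface. World frame = base frame: x ahead of the robot, y to its left, z up, the work surface at z = 0. Lengths are in mm, angles in rad, forces in N, time in s.
With the tool pointing down it reaches from about 300 to 775 mm from the base axis. Payload 14.6 kg.
Tool frame: the origin (TCP) lies between the finger pads; the fingertips stand 8 mm ahead of it and the grasp point (between the pads) lies 11 mm behind it; z points along the fingers, y is the direction in which the jaws open and shut (so a half turn about z gives the same grasp; the last joint's range is limited). The gripper opens to 94 mm and grips with 3 to 60 N. Pads are 16 mm wide; open, the fingers measure 119 mm over their backs; the gripper's body (75 mm by 177 mm) begins 78 mm behind the grasp point.
Start: joints at [-1.295, 0.3, 1.521, -0, 1.321, -0.067], TCP at [184.862, -517.992, 213.446] pointing down, gripper open.
Joint ranges: [-3.03, 3.03], [-0.79, 2.21], [0.23, 2.52], [-1.04, 4.18], [0, 3.07], [-2.55, 2.55]. Speed limits (rad/s): [2.22, 2.22, 2.57, 3.14, 3.14, 3.14].

INTERFACE

Orientations are given as [roll, pitch, yaw] about the fixed x, y, z axes, in that order (R = Rz(yaw) Ry(pitch) Rx(roll)).
In Python, from cell import manip gives the robot as it stands. The module is installed in compiled form; this text tells all that it offers.
- The arm moves only by the tool send_rows, never from a script. Its argument "series" is a list that holds one entry, the list of rows, each a list of 5 numbers: the opening, from 0 (shut) to 1 (fully open), then the shift along the tool's x, y, z in mm, then the turn about the tool's z in degrees. In form: [[[gripper, dx, dy, dz, roll], ...]]. A call has 1 to 10 rows; each row is the pose to reach, as a shift and turn from the pose commanded when the call began, along the tool's axes at that moment; what a row does not reach only later rows make up. A row lasts 1/10 s, in which the tool goes at most 50 mm and 8.59 degrees, less where a joint would pass 70% of its speed; a pose out of reach is approached as far as the arm can. A call with a gripper value outside its range is refused whole. The fingers move at their own pace and stop on an object; "newtons" is the grip in N (left out, the last holds). Time passes only in rows, so rows that repeat a pose let the fingers close. It gives the time, the measured TCP pose, the force and the opening at its end, in the units of the state.
- manip.read_state(): the state, without advancing time (a new reading comes with each control period).
- manip.camera(name): name is "scene" or "side" or "wrist"; returns a dict with "img" (384x512x3 uint8, red, green, blue), "vfov" (degrees; the focal length in pixels is half the picture's height over the tangent of half this angle, whatever the lens; pixels are square), "cx", "cy" (the principal point, pixels), "pose" (4x4, takes a point from camera to world coordinates); the wrist camera has in their place "T_tool_cam" (4x4, takes a point from camera to tool coordinates, whose origin is the TCP and whose axes are the flange's). Camera axes: x right, y down, z forward; pixel columns grow to the right and rows downward; lengths in mm; the calibration is good to about 2 mm. A picture is of the moment at which its call begins: read the wrist's pose just before it. There is no depth.
- manip.sign_off(): hands the job in, once; it reports no verdict.
Trained networks look in a picture, given as the dict that the camera call returned (one of the last four; its "shot" number tells which), for a name from the list of things; names that differ only in an ending like _2 or _b are one class to them, and where a whole thing is asked for, a point or a joint stands for the part that bears it (a point fixed in the world has none). Each returns a list of dicts, best first, with "conf" (0 to 1); they miss things now and then, are a little off and sometimes report something else, mostly with a low value. They report only what shows in the picture. A call takes as long as a camera call. They do not tell look-alikes from the thing itself.
- manip.find_in(target, picture): "rect" ([left, top, width, height] in pixels, round what is visible of it).
- manip.silhouettes(target, picture): "pixels" (384x512 bool, what is visible of it) and "rect" ([left, top, width, height] in pixels, round what is visible of it).
The state is a dict: "clock": time; "joints": joint angles; "qd": joint speeds; "effort": joint torques, N m; "eef_pos": TCP position; "eef_rot": TCP orientation; "wrist_force": force on the tool from outside, world axes, zero at the start; "moment": the same for the moment, N m; "finger_gap": finger opening in mm.
Only numpy, scipy, OpenCV 4.12 (cv2) and the standard library are available. Lean on these libraries where they do the work, as an engineer would, in place of code of your own. Each camera call takes 0.05 s, during which the arm holds its last target. There are 200 camera calls.

## Working session

There is one attempt and no reset: what is moved stays moved. The work goes in short steps, Python scripts to look and compute and a tool call to move; the robot and the scene stay as the last step left them, time stands still between calls to the robot, and variables do not carry over. Pictures are saved under pics/ and viewed, about 8 in all and at most 12, crops included, and the job is handed in when it is done.

Besides the shell and the picture viewer there is one more tool, called after "Call:" in YAML: its name, and indented under it one key for each argument. send_rows: Moves the arm, as the interface text tells. Its arguments: {"type":"object","properties":{"series":{"type":"array"},"newtons":{"type":"number"}},"required":["series"]}

```bash
mkdir -p pics; cat > h.py <<'E'
import numpy as np, cv2
from cell import manip
from scipy.spatial.transform import Rotation as R
def T_tool(s):
    T=np.eye(4); T[:3,:3]=R.from_euler('xyz',s['eef_rot']).as_matrix(); T[:3,3]=s['eef_pos']; return T
def shot(name):
    s=manip.read_state(); c=manip.camera(name)
    c['P']=c['pose'] if 'pose' in c else T_tool(s)@c['T_tool_cam']
    return c
def K(c):
    f=c['img'].shape[0]/2/np.tan(np.radians(c['vfov'])/2); return np.array([[f,0,c['cx']],[0,f,c['cy']],[0,0,1]])
def ray(c,u,v):
    d=c['P'][:3,:3]@np.linalg.solve(K(c),[u,v,1]); return c['P'][:3,3],d/np.linalg.norm(d)
def onz(c,u,v,z):
    o,d=ray(c,u,v); return o+d*(z-o[2])/d[2]
def proj(c,p):
    q=np.linalg.inv(c['P'])@np.append(p,1); q=K(c)@q[:3]; return q[:2]/q[2]
def tri(rays):
    A=sum(np.eye(3)-np.outer(d,d) for o,d in rays); b=sum((np.eye(3)-np.outer(d,d))@o for o,d in rays); return np.linalg.solve(A,b)
E
python3 - <<'E'
from h import *
s=manip.read_state(); print(s['clock'],s['eef_pos'],s['eef_rot'])
ims=[]
for n in ['scene','side','wrist']:
    c=shot(n); print(n,{k:(v if not hasattr(v,'shape') else np.round(v,3).tolist()) for k,v in c.items() if k not in('img',)})
    for t in ['lid_top','dispenser','pot']:
        for r in manip.find_in(t,c): print(t,np.round(r['rect']).tolist(),round(r['conf'],2))
    cv2.imwrite(f'pics/{n}0.png',c['img'][:,:,::-1]); ims.append(c['img'][:,:,::-1])
cv2.imwrite('pics/wide.png',cv2.resize(np.vstack([np.hstack(ims[:2]),np.hstack([ims[2],ims[2]*0])]),(800,600),interpolation=cv2.INTER_AREA))
E
```

```text
0.0 [ 184.78331993 -517.7453027   212.87741685] [-3.14037584e+00 -8.53145930e-05  3.42779837e-01]
scene {'vfov': 48.40671794722446, 'cx': 260.1753982523573, 'cy': 195.5088187893928, 'pose': [[-0.425, 0.707, -0.565, 1093.865], [0.905, 0.319, -0.28, 292.374], [-0.018, -0.631, -0.776, 852.701], [0.0, 0.0, 0.0, 1.0]], 'shot': 1, 'P': [[-0.425, 0.707, -0.565, 1093.865], [0.905, 0.319, -0.28, 292.374], [-0.018, -0.631, -0.776, 852.701], [0.0, 0.0, 0.0, 1.0]]}
lid_top [380.0, 227.0, 31.0, 28.0] 0.94
lid_top [311.0, 186.0, 35.0, 27.0] 0.56
dispenser [293.0, 186.0, 60.0, 78.0] 0.74
pot [144.0, 173.0, 30.0, 38.0] 0.78
side {'vfov': 46.113285357311995, 'cx': 246.70556675871342, 'cy': 185.83256155418204, 'pose': [[-0.896, -0.321, 0.306, 225.869], [-0.443, 0.631, -0.637, 692.827], [0.011, -0.706, -0.708, 864.436], [0.0, 0.0, 0.0, 1.0]], 'shot': 2, 'P': [[-0.896, -0.321, 0.306, 225.869], [-0.443, 0.631, -0.637, 692.827], [0.011, -0.706, -0.708, 864.436], [0.0, 0.0, 0.0, 1.0]]}
lid_top [190.0, 306.0, 36.0, 35.0] 0.85
lid_top [206.0, 210.0, 36.0, 34.0] 0.61
dispenser [190.0, 219.0, 66.0, 75.0] 0.81
pot [261.0, 126.0, 24.0, 37.0] 0.97
wrist {'vfov': 60.718809134700855, 'cx': 259.8988914617314, 'cy': 195.39747097896714, 'T_tool_cam': [[0.0, -0.962, -0.274, 79.06], [1.0, 0.0, -0.0, 0.998], [0.0, -0.274, 0.962, -171.24], [0.0, 0.0, 0.0, 1.0]], 'shot': 3, 'P': [[0.336, -0.906, -0.258, 259.642], [-0.942, -0.323, -0.092, -492.35], [-0.0, 0.274, -0.962, 384.6], [0.0, 0.0, 0.0, 1.0]]}
```

View pics/wide.png

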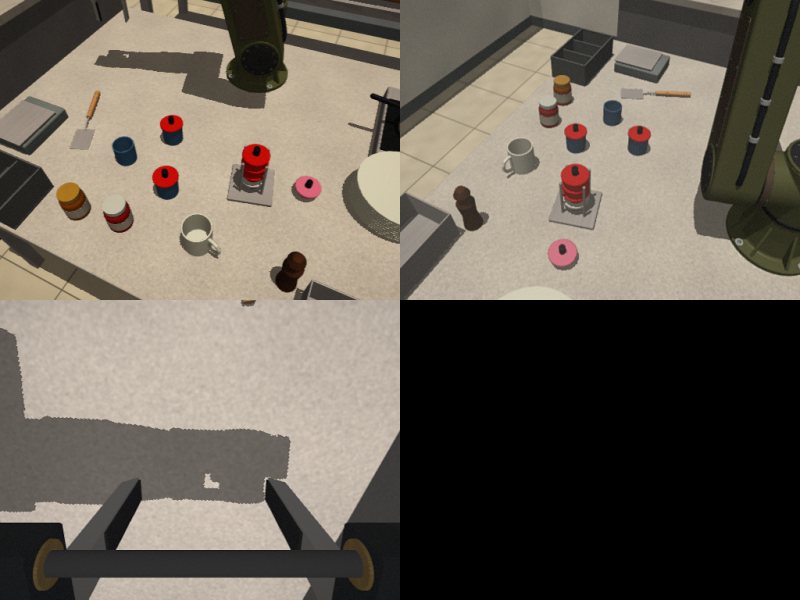

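The picture shows, in full-resolution scene pixels:
- **Dispenser and its top red lid:** about (328,199) in scene, (224,227) in side.
- **Open blue pot:** (159,192) in scene, (273,144) in side.
- **Could be mistaken for lid_top:** the red lids on the closed pots at (219,160) and (212,228), and the pink lid at (394,240). All three are excluded.
- **Could be mistaken for the pot:** the two lidded pots, the grey mug at (252,300) and the jars.

Next I'll measure and check close crops.

```bash
python3 - <<'E'
from h import *
cs={n:shot(n) for n in ['scene','side']}
win={'scene':{'disp':(285,175,75,95),'pot':(135,165,50,55)},'side':{'disp':(185,200,80,95),'pot':(252,118,45,50)}}
rows=[]
for n,c in cs.items():
    for t in ['pot','dispenser','lid_top']:
        for r in manip.silhouettes(t,c):
            m=r['pixels']; v,u=np.nonzero(m); print(n,t,round(r['conf'],2),np.round(r['rect']).tolist(),'cent',u.mean().round(1),v.mean().round(1))
    row=[]
    for k,(x,y,w,h) in win[n].items():
        row.append(cv2.resize(c['img'][y:y+h,x:x+w,::-1],(400,300),interpolation=cv2.INTER_CUBIC) if 0 else cv2.copyMakeBorder(cv2.resize(c['img'][y:y+h,x:x+w,::-1],None,fx=300/h,fy=300/h,interpolation=cv2.INTER_CUBIC),0,0,0,400-int(round(w*300/h)),cv2.BORDER_CONSTANT))
    rows.append(np.hstack(row))
    # red top disc + knob in dispenser window
    x,y,w,h=win[n]['disp']; hsv=cv2.cvtColor(c['img'],cv2.COLOR_RGB2HSV)[y:y+h,x:x+w]
    red=((hsv[...,0]<8)|(hsv[...,0]>172))&(hsv[...,1]>150)&(hsv[...,2]>60)
    dark=(hsv[...,2]<50)
    nn,l,st,ce=cv2.connectedComponentsWithStats(dark.astype(np.uint8))
    print(n,'dark',[(st[i].tolist(),ce[i].round(1).tolist()) for i in range(1,nn) if st[i][4]>15], 'off',x,y)
cv2.imwrite('pics/crop1.png',np.vstack(rows))
a=tri([ray(cs['scene'],159,192),ray(cs['side'],273,144.5)]); print('pot approx',a)
a=tri([ray(cs['scene'],328,187.5+3),ray(cs['side'],224,213)]); print('knob approx',a)
for n,c in cs.items(): print(n,'pot z70', onz(c,*({'scene':(159,181),'side':(273,133)}[n]),70))
E
```

```text
scene pot 0.77 [142.0, 173.0, 33.0, 40.0] cent 159.8 192.8
scene dispenser 0.91 [289.0, 186.0, 61.0, 78.0] cent 321.4 240.0
scene lid_top 0.9 [308.0, 186.0, 40.0, 27.0] cent 327.7 199.2
scene lid_top 0.76 [380.0, 225.0, 31.0, 30.0] cent 394.1 239.4
scene lid_top 0.42 [291.0, 187.0, 64.0, 78.0] cent 321.0 239.9
scene dark [([39, 12, 9, 13, 89], [43.1, 18.2])] off 285 175
side pot 0.86 [260.0, 127.0, 25.0, 36.0] cent 271.0 143.8
side dispenser 0.59 [191.0, 219.0, 66.0, 74.0] cent 225.6 268.2
side lid_top 0.9 [190.0, 305.0, 37.0, 38.0] cent 207.3 322.9
side lid_top 0.63 [192.0, 217.0, 66.0, 77.0] cent 225.5 266.9
side lid_top 0.58 [206.0, 211.0, 36.0, 30.0] cent 223.3 223.9
side dark [([36, 13, 7, 12, 49], [38.7, 19.0])] off 185 200
pot approx [ 591.74093974 -238.22090521   34.2907395 ]
knob approx [530.17569289 167.42844821 176.43060393]
scene pot z70 [ 583.98268779 -235.06514305   70.        ]
side pot z70 [ 596.52232662 -243.77206272   70.        ]
```

View pics/crop1.png

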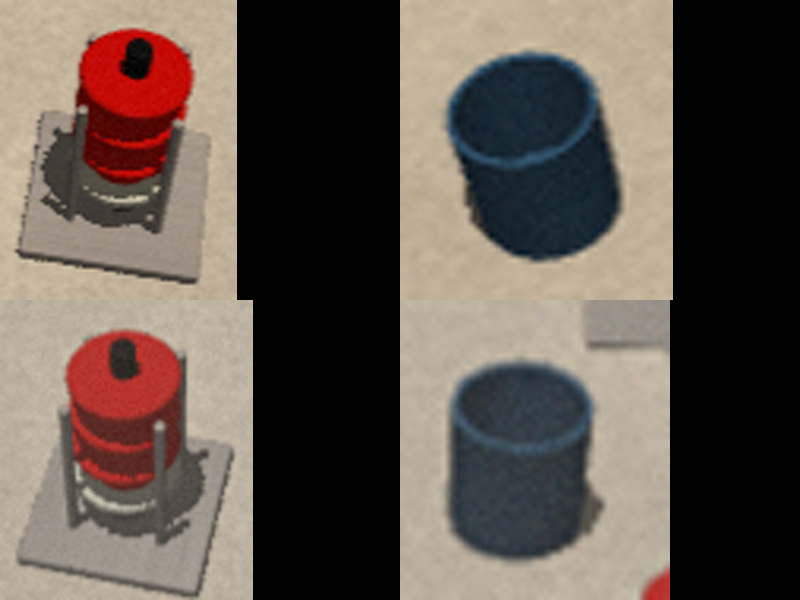

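The crops confirm the choice: the red lid with the black knob is on the stack inside four posts, and the blue pot is open. Rough positions are dispenser knob (530,167,176) and pot (590,-239). Next I lift the arm and move it above the dispenser.

Call:
send_rows:
  series:
    - [[1, 0, 0, -50, 0], [1, 0, 0, -107, 0], [1, 555, -529, -107, 0], [1, 555, -529, -107, 0], [1, 555, -529, -107, 0], [1, 555, -529, -107, 0], [1, 555, -529, -107, 0], [1, 555, -529, -107, 0], [1, 555, -529, -107, 0], [1, 555, -529, -107, 0]]

```text
clock: 2.0
eef_pos: [365.1, -158.8, 317.4]
eef_rot: [3.141, -0.001, 0.342]
wrist_force: [1.0, -1.2, -0.1]
finger_gap: 93.5
```

Call:
send_rows:
  series:
    - [[0.45, 265, -251, 0, 0], [0.45, 265, -251, 0, 0], [0.45, 265, -251, 0, 0], [0.45, 265, -251, 0, 0], [0.45, 265, -251, 0, 0], [0.45, 265, -251, 0, 0], [0.45, 265, -251, 0, 0], [0.45, 265, -251, 0, 0], [0.45, 265, -251, 0, 0], [0.45, 265, -251, 0, 0]]

```text
clock: 3.0
eef_pos: [529.8, 164.3, 316.9]
eef_rot: [3.142, 0.0, 0.343]
wrist_force: [0.3, -0.8, -0.5]
finger_gap: 42.2
```

```bash
cat > w.py <<'E'
from h import *
import sys
# wrist shot, save image + pose for later triangulation
s=manip.read_state(); c=shot('wrist'); print(s['clock'],np.round(s['eef_pos'],1),np.round(s['eef_rot'],4))
n=sys.argv[1]; cv2.imwrite(f'pics/{n}.png',c['img'][:,:,::-1]); np.savez(f'{n}.npz',P=c['P'],vfov=c['vfov'],cx=c['cx'],cy=c['cy'],img=c['img'])
E
python3 w.py d1
```

```text
3.0 [529.8 164.3 316.9] [3.1415e+00 4.0000e-04 3.4300e-01]
```

View pics/d1.png

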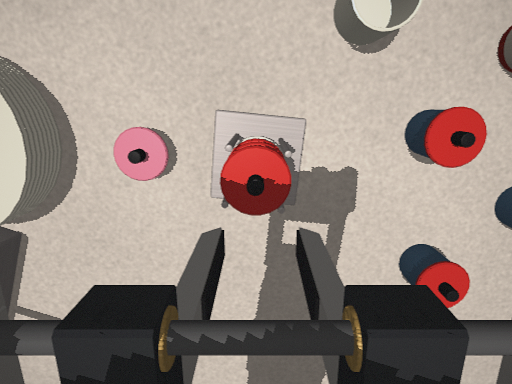

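The wrist view shows the red lid disc centred near (256,177) and its knob top near (256,185), between the four posts. I'll shift sideways for a second view to triangulate.

Call:
send_rows:
  series:
    - [[0.45, -50, 50, 0, 0], [0.45, -50, 70, 0, 0], [0.45, -50, 70, 0, 0], [0.45, -50, 70, 0, 0]]

```text
clock: 3.45
eef_pos: [506.2, 80.7, 317.8]
eef_rot: [3.141, -0.001, 0.34]
wrist_force: [0.4, 0.3, 0.4]
finger_gap: 42.4
```

```bash
python3 w.py d2; cat > m.py <<'E'
from h import *
from scipy.optimize import least_squares
def load(n): return dict(np.load(n+'.npz'))
def redellipse(c,win):
    x,y,w,h=win; hsv=cv2.cvtColor(c['img'],cv2.COLOR_RGB2HSV)[y:y+h,x:x+w]
    dark=(cv2.GaussianBlur(hsv[...,2],(3,3),0)<55).astype(np.uint8)
    red=(((hsv[...,0]<8)|(hsv[...,0]>172))&(hsv[...,1]>150)).astype(np.uint8)
    return red,dark
E
python3 - <<'E'
from m import *
out=[]
a,b=load('d1'),load('d2')
k1=np.array([256,185])
p0=onz(a,256,185,176); print('p0',p0,'pred in d2',proj(b,p0))
ims=[]
for c in (a,b):
    u,v=proj(c,p0).astype(int); win=(u-50,v-50,100,100); red,dark=redellipse(c,win)
    n,l,st,ce=cv2.connectedComponentsWithStats(dark)
    print([(st[i].tolist(),(ce[i]+[u-50,v-50]).round(1).tolist()) for i in range(1,n) if 40<st[i][4]<1500])
    ims.append(cv2.resize(c['img'][v-50:v+50,u-50:u+50,::-1],(400,400),interpolation=cv2.INTER_CUBIC)); print('origin',u-50,v-50)
cv2.imwrite('pics/d12.png',np.hstack(ims))
E
```

```text
3.45 [506.2  80.7 317.8] [ 3.1414e+00 -1.2000e-03  3.4010e-01]
p0 [529.39819673 167.17736235 176.        ] pred in d2 [180.52022954 133.36411865]
[([41, 41, 17, 21, 280], [255.2, 185.1])]
origin 206 134
[([43, 43, 20, 18, 170], [184.1, 136.1])]
origin 130 83
```

View pics/d12.png

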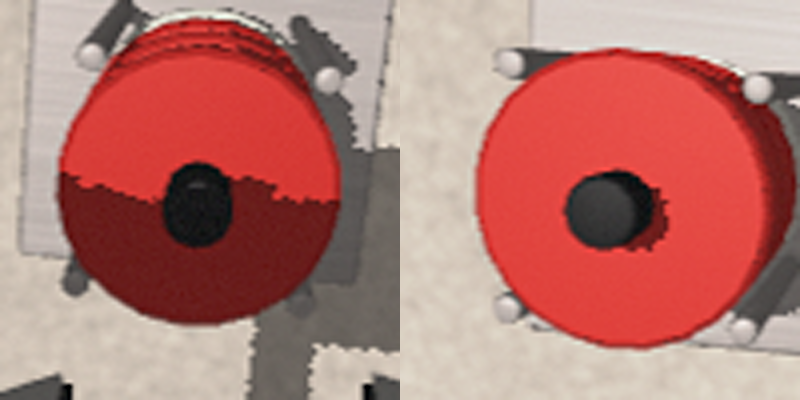

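The crops show clean knob-top circles at (255,187) in view 1 and (180,136) in view 2. The disc-top centres are at about (255.4,181) and (185.2,132.5).

```bash
python3 - <<'E'
from m import *
a,b=load('d1'),load('d2')
for nm,p,q in [('knobtop',(255.0,186.9),(180.1,135.7)),('disctop',(255.4,180.8),(185.2,132.4))]:
    X=tri([ray(a,*p),ray(b,*q)]); print(nm,X.round(1),(proj(a,X)-p).round(2),(proj(b,X)-q).round(2))
# joint fit: lid upright, knob top = lid+30, disc top = lid+6
def res(x): 
    r=[]
    for c,k,d in [(a,(255.0,186.9),(255.4,180.8)),(b,(180.1,135.7),(185.2,132.4))]:
        r+=list(proj(c,x+[0,0,30])-k)+list(proj(c,x+[0,0,6])-d)
    return r
o=least_squares(res,[530,167,146.]); L=o.x; print('lid',L.round(1),np.round(o.fun,2))
s=manip.read_state(); T=T_tool(s); print('tool shift to above lid at TCP z=lid+60:',(T[:3,:3].T@(L+[0,0,60]-s['eef_pos'])).round(1)); print('grasp TCP=lid+17:',(T[:3,:3].T@(L+[0,0,17]-s['eef_pos'])).round(1))
E
```

```text
knobtop [526.8 167.3 174.2] [ 0.02 -0.02] [-0.02  0.02]
disctop [528.  167.6 152.7] [ 0.06 -0.09] [-0.06  0.09]
lid [527.4 167.4 145.4] [ 0.08 -0.26  0.    0.17 -0.26 -0.44  0.19  0.58]
tool shift to above lid at TCP z=lid+60: [ 48.5 -73.9 112.2]
grasp TCP=lid+17: [ 48.5 -73.9 155.2]
```

Call:
send_rows:
  series:
    - [[0.45, 33, -50, 60, 0], [0.45, 48.5, -74, 100, 0], [0.45, 48.5, -74, 120, 0], [0.45, 48.5, -74, 120, 0], [0.45, 48.5, -74, 120, 0]]

```text
clock: 4.0
eef_pos: [527.1, 168.4, 197.4]
eef_rot: [3.142, 0.001, 0.344]
wrist_force: [0.2, -0.7, 0.3]
finger_gap: 42.2
```

```bash
python3 w.py d3; python3 - <<'E'
from m import *
c=load('d3'); print(proj(c,[527.4,167.4,175.4]),proj(c,[527.4,167.4,151.4]))
cv2.imwrite('pics/d3c.png',cv2.resize(c['img'][120:384,100:420,::-1],None,fx=2,fy=2))
s=manip.read_state(); T=T_tool(s); print('to TCP=lid+17',(T[:3,:3].T@(np.array([527.4,167.4,162.4])-s['eef_pos'])).round(1))
E
```

```text
4.0 [527.1 168.4 197.4] [3.1416e+00 9.0000e-04 3.4420e-01]
[259.9974602  231.87038777] [259.988472   218.83624642]
to TCP=lid+17 [-0.6  0.5 36.4]
```

View pics/d3c.png

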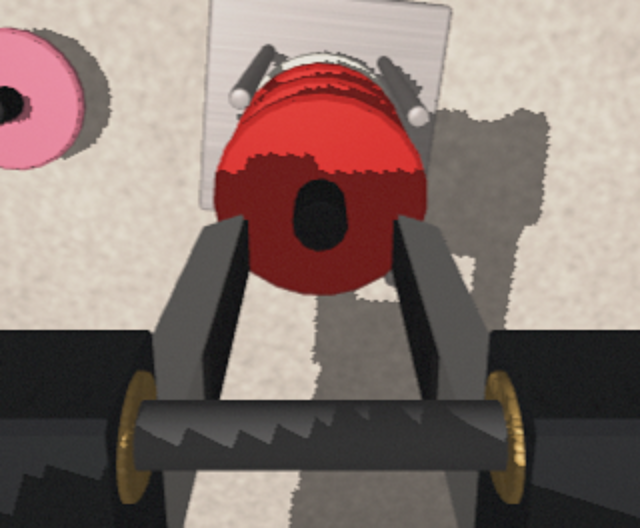

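The knob top is at crop (320,222), which is pixel (260,231). The prediction was (260,232), and it's centred between the fingers. Descending to pinch it.

Call:
send_rows:
  series:
    - [[0.45, -0.5, 0.5, 20, 0], [0.45, -0.5, 0.5, 32, 0], [0.45, -0.5, 0.5, 35, 0], [0.45, -0.5, 0.5, 35, 0], [0.1, -0.5, 0.5, 35, 0], [0.1, -0.5, 0.5, 35, 0], [0.1, -0.5, 0.5, 35, 0], [0.1, -0.5, 0.5, 35, 0]]
  newtons: 20

```text
clock: 4.85
eef_pos: [527.0, 167.4, 162.4]
eef_rot: [-3.142, -0.0, 0.343]
wrist_force: [-0.4, -0.2, -0.3]
finger_gap: 17.4
```

Call:
send_rows:
  series:
    - [[0.1, 0, 0, -10, 0], [0.1, 0, 0, -25, 0], [0.1, 0, 0, -45, 0], [0.1, 0, 0, -65, 0], [0.1, 0, 0, -85, 0], [0.1, 0, 0, -105, 0], [0.1, 0, 0, -120, 0], [0.1, 0, 0, -130, 0], [0.1, 0, 0, -130, 0]]

```text
clock: 5.75
eef_pos: [527.2, 167.4, 293.6]
eef_rot: [3.141, -0.002, 0.343]
wrist_force: [-0.1, 0.0, -1.1]
finger_gap: 17.5
```

```bash
python3 - <<'E'
from h import *
s=manip.read_state(); print(s['clock'],s['eef_pos'],s['wrist_force'],s['finger_gap'])
c=shot('side'); b=shot('scene'); i=[cv2.resize(x['img'][y:y+180,xx:xx+200,::-1],(400,360)) for x,y,xx in ((c,115,120),(b,90,230))]
cv2.imwrite('pics/lift.png',np.hstack(i))
E
```

```text
5.75 [527.20810602 167.40201221 293.58036406] [-0.08838776  0.00503676 -1.0735145 ] 17.485794135334633
```

View pics/lift.png

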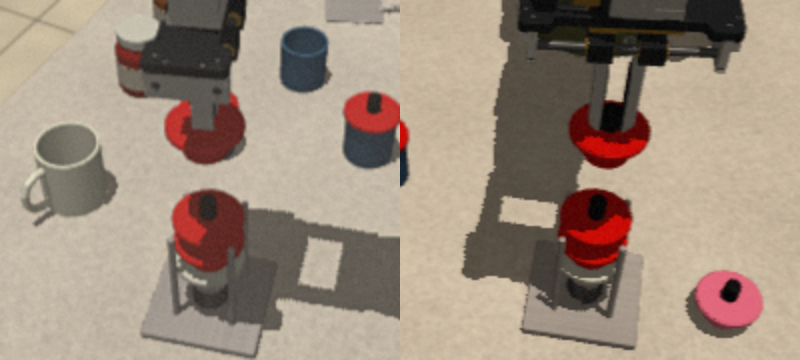

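The lid is held cleanly. The next lid has risen to the top, with its knob at crop (208,205) in side and (597,207) in scene. Now I move toward the pot, keeping it ahead of the lid in the wrist view.

Call:
send_rows:
  series:
    - [[0.1, -10, 25, 0, 0], [0.1, -28, 68, 0, 0], [0.1, -46, 112, 0, 0], [0.1, -64, 155, 0, 0], [0.1, -82, 200, 0, 0], [0.1, -100, 243, 0, 0], [0.1, -118, 285, 0, 0], [0.1, -136, 325, 0, 0], [0.1, -150, 348, 0, 0], [0.1, -150, 348, 0, 0]]

```text
clock: 6.85
eef_pos: [501.6, -213.5, 290.7]
eef_rot: [-3.14, 0.002, 0.339]
wrist_force: [-0.1, 0.0, -1.3]
finger_gap: 17.7
```

```bash
python3 w.py p1
```

```text
6.85 [ 501.6 -213.5  290.7] [-3.1403e+00  1.8000e-03  3.3920e-01]
```

Call:
send_rows:
  series:
    - [[0.1, -10, 30, 0, 0], [0.1, -18, 70, 0, 0], [0.1, -18, 100, 0, 0], [0.1, -18, 110, 0, 0], [0.1, -18, 110, 0, 0], [0.1, -18, 110, 0, 0]]

```text
clock: 7.5
eef_pos: [522.9, -319.0, 291.9]
eef_rot: [-3.141, 0.0, 0.344]
wrist_force: [0.6, 0.4, -1.2]
finger_gap: 17.4
```

```bash
python3 w.py p2; python3 - <<'E'
from m import *
ims=[]
for n in ('p1','p2'):
    c=load(n); u,v=proj(c,[590,-239,70]).astype(int); u0,v0=max(0,u-60),max(0,v-60); print(n,u,v,'origin',u0,v0)
    ims.append(cv2.resize(c['img'][v0:v0+120,u0:u0+120,::-1],(400,400),interpolation=cv2.INTER_CUBIC))
    p=dict(np.load(n+'.npz'))
cv2.imwrite('pics/pp.png',np.hstack(ims))
E
```

```text
7.5 [ 522.9 -319.   291.9] [-3.141e+00  2.000e-04  3.439e-01]
p1 305 105 origin 245 45
p2 213 91 origin 153 31
```

View pics/pp.png

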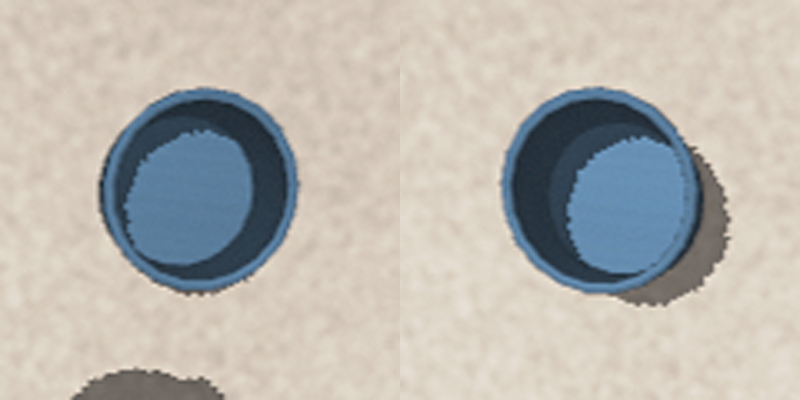

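The rim ellipses are clear and the pot is empty. The rim centre is at crop (200.5,189.5) in view 1, which is pixel (304.8,101.6), and at local (201,190) in view 2, which is pixel (213.0,87.7).

```bash
python3 - <<'E'
from m import *
a,b=load('p1'),load('p2')
X=tri([ray(a,304.8,101.6),ray(b,212.95,87.7)]); print('rim',X.round(1),(proj(a,X)-[304.8,101.6]).round(2))
# refine: match bbox of projected 34 mm circle to measured outer extents (l,r,t,b) px
t=np.linspace(0,2*np.pi,200); ring=np.c_[34*np.cos(t),34*np.sin(t),0*t]
m={'a':(245+103/3.333-.35,245+297/3.333-.35,45+88/3.333-.35,45+291/3.333-.35),'b':(153+103/3.333-.35,153+299/3.333-.35,31+88/3.333-.35,31+293/3.333-.35)}
def res(x):
    r=[]
    for c,k in((a,'a'),(b,'b')):
        q=np.array([proj(c,x+d) for d in ring]); r+=list(np.array([q[:,0].min(),q[:,0].max(),q[:,1].min(),q[:,1].max()])-m[k])
    return r
o=least_squares(res,X,diff_step=1e-4); print('fit',o.x.round(1),np.round(o.fun,2))
s=manip.read_state(); T=T_tool(s); G=o.x.copy(); G[2]=87
print('TCP',s['eef_pos'].round(1),'shift to seat',(T[:3,:3].T@(G-s['eef_pos'])).round(1))
E
```

```text
rim [ 593.9 -237.    66.1] [ 0.03 -0.18]
fit [ 593.1 -237.2   64.8] [-0.17  0.06 -0.01 -0.19  0.03  0.08 -0.06  0.26]
TCP [ 522.8 -319.   292.2] shift to seat [ 93.8 -53.2 205.2]
```

Call:
send_rows:
  series:
    - [[0.1, 30, -17, 15, 0], [0.1, 62, -35, 40, 0], [0.1, 86, -49, 75, 0], [0.1, 94, -53, 110, 0], [0.1, 94, -53, 140, 0], [0.1, 94, -53, 155, 0], [0.1, 94, -53, 160, 0], [0.1, 94, -53, 160, 0], [0.1, 94, -53, 160, 0]]

```text
clock: 8.45
eef_pos: [593.9, -239.3, 133.9]
eef_rot: [3.14, -0.002, 0.343]
wrist_force: [0.6, 0.7, -0.8]
finger_gap: 17.4
```

```bash
python3 - <<'E'
from h import *
s=manip.read_state(); print(s['clock'],s['eef_pos'].round(1),s['wrist_force'].round(1),s['finger_gap'])
T=T_tool(s); print((T[:3,:3].T@(np.array([593.3,-237.1,87])-s['eef_pos'])).round(1))
i=[]
for n in ('scene','side','wrist'):
    c=shot(n); 
    if n=='wrist': i.append(cv2.resize(c['img'][:,86:426,::-1],(266,300))); continue
    u,v=proj(c,[593,-237,80]).astype(int); print(n,u,v); i.append(cv2.resize(c['img'][v-38:v+38,u-33:u+33,::-1],(264,300),interpolation=cv2.INTER_CUBIC))
cv2.imwrite('pics/hov.png',np.hstack(i))
E
```

```text
8.45 [ 593.9 -239.3  133.9] [ 0.6  0.7 -0.8] 17.414810982210163
[ 0.1 -2.4 46.9]
scene 155 180
side 273 131
```

View pics/hov.png

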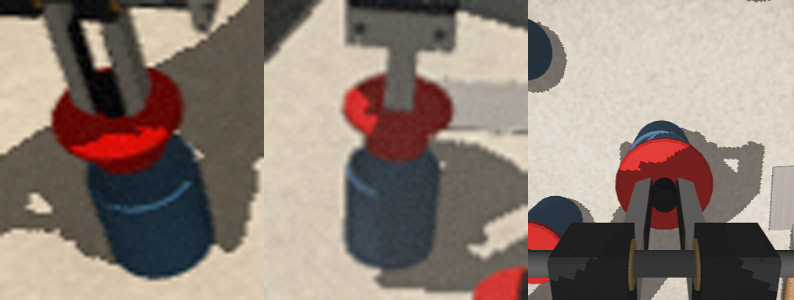

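The lid hovers over the pot with its collar centred over the mouth, and nothing is close to the fingers. Lowering to just above the seat.

Call:
send_rows:
  series:
    - [[0.1, 0, -1, 10, 0], [0.1, 0, -1, 22, 0], [0.1, 0, -1, 32, 0], [0.1, 0, -1, 38, 0], [0.1, 0, -1, 40, 0], [0.1, 0, -1, 40, 0], [0.1, 0, -1, 40, 0]]

```text
clock: 9.3
eef_pos: [593.2, -238.1, 92.5]
eef_rot: [3.141, -0.0, 0.343]
wrist_force: [-0.1, -0.2, -0.9]
finger_gap: 17.5
```

Call:
send_rows:
  series:
    - [[0.1, 0, 0, 1, 0], [0.1, 0, 0, 2, 0], [0.1, 0, 0, 3, 0], [0.1, 0, 0, 3, 0], [0.1, 0, 0, 3, 0]]

```text
clock: 9.8
eef_pos: [593.0, -238.0, 89.1]
eef_rot: [-3.142, 0.0, 0.343]
wrist_force: [-0.2, 0.1, -1.0]
finger_gap: 17.5
```

Call:
send_rows:
  series:
    - [[0.1, 0, 0, 0.5, 0], [0.1, 0, 0, 1, 0], [0.1, 0, 0, 1, 0], [0.1, 0, 0, 1, 0]]

```text
clock: 10.2
eef_pos: [593.0, -238.0, 88.1]
eef_rot: [-3.142, 0.0, 0.343]
wrist_force: [-0.4, 0.2, -0.0]
finger_gap: 17.6
```

Call:
send_rows:
  series:
    - [[0.1, 0, 0, 0.5, 0], [0.1, 0, 0, 1, 0], [0.1, 0, 0, 1, 0], [0.1, 0, 0, 1, 0]]

```text
clock: 10.6
eef_pos: [593.1, -238.0, 87.1]
eef_rot: [-3.142, -0.0, 0.343]
wrist_force: [0.2, 0.0, -1.6]
finger_gap: 17.7
```

Call:
send_rows:
  series:
    - [[0.1, 0, 0, 0.5, 0], [0.1, 0, 0, 1, 0], [0.1, 0, 0, 1, 0], [0.1, 0, 0, 1, 0]]

```text
clock: 11.0
eef_pos: [593.1, -238.0, 86.2]
eef_rot: [3.142, -0.0, 0.343]
wrist_force: [-0.6, -0.1, 1.1]
finger_gap: 17.1
```

```bash
python3 - <<'E'
from h import *
f=[]
for _ in range(4):
    manip.camera('side'); f.append(manip.read_state()['wrist_force'])
print(np.round(f,1).tolist(), manip.read_state()['eef_pos'],manip.read_state()['clock'])
E
```

```text
[[-0.4, 0.2, 1.7], [-1.1, 0.5, 0.9], [-0.9, 1.3, 1.4], [-0.8, 0.4, 1.6]] [ 593.08663057 -238.0397689    86.20757388] 11.2
```

Call:
send_rows:
  series:
    - [[0.1, 0, 0, 0.3, 0], [0.1, 0, 0, 0.6, 0], [0.1, 0, 0, 0.6, 0], [0.1, 0, 0, 0.6, 0]]

```text
clock: 11.6
eef_pos: [593.2, -238.1, 86.1]
eef_rot: [3.141, -0.0, 0.343]
wrist_force: [-2.8, 0.9, 5.2]
finger_gap: 17.5
```

The force has risen firmly to 5 N, so the lid is seated. I'll ease off, release and retreat straight up.

Call:
send_rows:
  series:
    - [[0.1, 0, 0, -0.5, 0], [0.1, 0, 0, -0.5, 0], [0.4, 0, 0, -0.5, 0], [0.4, 0, 0, -0.5, 0], [0.4, 0, 0, -0.5, 0], [0.4, 0, 0, -8, 0], [0.4, 0, 0, -20, 0], [0.4, 0, 0, -40, 0], [0.4, 0, 0, -70, 0], [0.4, 0, 0, -110, 0]]

```text
clock: 12.6
eef_pos: [592.5, -237.8, 196.5]
eef_rot: [-3.14, 0.001, 0.343]
wrist_force: [0.2, 0.8, -0.6]
finger_gap: 37.2
```

Call:
send_rows:
  series:
    - [[0.4, 0, 0, -50, 0], [0.4, -40, 0, -80, 0], [0.4, -90, 0, -80, 0], [0.4, -100, 0, -80, 0], [0.4, -100, 0, -80, 0]]

```text
clock: 13.1
eef_pos: [498.0, -272.2, 277.0]
eef_rot: [3.14, -0.001, 0.341]
wrist_force: [0.7, 0.3, 0.2]
finger_gap: 37.6
```

```bash
python3 w.py e1; python3 - <<'E'
from h import *
i=[]
for n in ('side','wrist'):
    c=shot(n); s=manip.read_state()
    u,v=proj(c,[593,-238,76]); print(n,'disc top pred',u.round(1),v.round(1),'knob pred',proj(c,[593,-238,100]).round(1))
    if n=='side': i.append(cv2.resize(c['img'][100:300,180:380,::-1],(400,400),interpolation=cv2.INTER_CUBIC))
    else:
        u,v=int(u),int(v); u0,v0=max(0,u-60),max(0,v-60); print('org',u0,v0); i.append(cv2.resize(c['img'][v0:v0+120,u0:u0+120,::-1],(400,400),interpolation=cv2.INTER_CUBIC))
print(s['clock'],s['eef_pos'],s['wrist_force'],s['finger_gap'])
cv2.imwrite('pics/end.png',np.hstack(i))
E
```

```text
13.1 [ 498.  -272.2  277. ] [ 3.1402e+00 -1.2000e-03  3.4100e-01]
side disc top pred 273.4 132.8 knob pred [273.9 126. ]
wrist disc top pred 258.9 82.4 knob pred [258.8  81. ]
org 198 22
13.25 [ 499.75145515 -271.23787817  275.51105663] [ 0.778353   -0.40656078  0.7452757 ] 37.406923964029644
```

View pics/end.png

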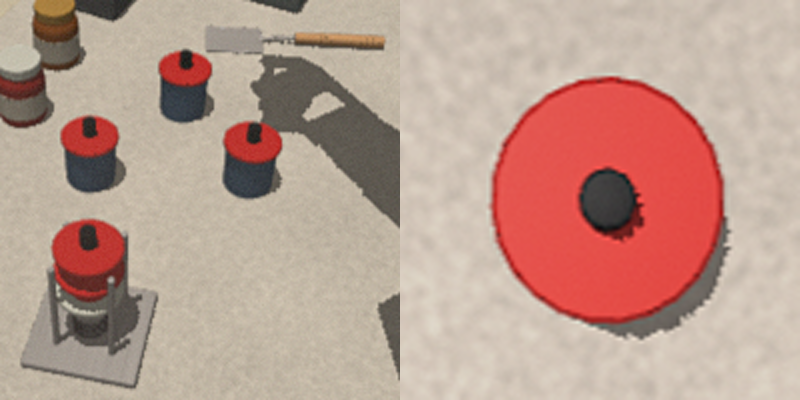

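The pot's lid lies flat and centred: its knob is at wrist-crop (607,200) and its disc centre at about (608,200). In the side view it sits like the lids on the other two pots. The next lid is standing at the top of the dispenser, and the arm is clear, so I'm handing in.

```bash
python3 -c "
from cell import manip
print(manip.sign_off(), manip.read_state()['clock'])"
```

```text
the job is handed in; nothing more can be done
the job is handed in; nothing more can be done
```

I closed the open pot with the top red lid from the dispenser and handed the job in at about 13 s of the 32 s; no verdict was reported. I pinched the lid by its knob and lifted it straight up about 130 mm. I then lowered it into the pot in 1 mm steps until it pressed on the rim with about 5 N, and released it there.

**Last checks:** the lid lies flat and centred on the pot, at the same level as the lids on the other two pots. The pot shows where it stood before, judged by eye from the picture. The next lid is up in the dispenser, and the gripper is open and touching nothing.

**One disagreement:** the wrist camera measured the pot's rim at 65–66 mm instead of the stated 70 mm. I relied on the contact force for the final height; contact came about 1 mm below the height expected from 70 mm.

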